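# Unclip the cover of the clogged vacuum filter

### The job

One of the two vacuum-filter boxes shows a red clogging indicator on its white clip-on cover. Squeeze that cover's two blue snap tabs together to release it, lift the cover off, and set it down gently the right way up in the middle of the green mat.

Things in the scene. Friction and masses are not known exactly. Their poses are not given: they have to be found in the camera images.
- clogged_cover: White cover with a red dome, 0.16 kg, clipped on a fixed grey box (the like box has a green dome). Plate 104 (x) by 84 (y) by 6 mm; dome 9 mm high at x = -34. Origin: centre of plate underside, z up, 46 mm above the worktop when clipped. Two end walls go 18 mm below it into the box with 2 mm play: lift 20 mm straight to clear. Off the box it stands on them, origin 18 mm above the surface.
- mat: Flat green mat, 150 by 150 mm, 3 mm thick, fixed on the worktop. Origin: centre of its underside, at worktop height. (Mind the room: a tall frame post stands at the worktop's front right corner, at x = 0.37, y = -0.46; fold the arm in when swinging past it.)
- tab_left (a joint): Blue upright snap tab through the cover plate at the cover's x = 0: 24 mm wide (x), 5 thick, outer face at y = +28 mm, top 38 mm above the cover's origin. Value in m: 0 = sprung out, hooked under the box's lip; 0.008 = squeezed in (to -y) to its stop; unhooked beyond 0.005. Spring 2.4 N at 0, 4.8 N at the stop; keep it squeezed while lifting.
- tab_right (a joint): The mirror-image tab, outer face at y = -28 mm (56 mm over both tabs, 40 mm when both are squeezed to their stops); 0.008 = squeezed in towards +y. Same spring; both spring out again when let go.

How it is judged:
By the outcome, as a careful person would: the job done as asked, in the order asked, and still so for the second after the job is handed in, with the robot touching nothing.
It also fails if it takes over 42 s, if anything falls off the work surface, if the arm or the gripper's body presses on something with over 40 N, if the wrist force passes 120 N, or if a joint passes its speed limit or range.

### The arm

A 6-joint arm with a two-finger parallel gripper is mounted at the origin on a cart in front of the work surface, level with it; the furniture and walls round the work are solid. World frame = base frame: x ahead of the robot, y to its left, z up, the work surface at z = 0. Lengths are in m, angles in rad, forces in N, time in s.
With the tool pointing down it reaches from about 0.15 to 0.775 m from the base axis. Payload 6.1 kg.
Tool frame: the origin (TCP) lies midway between the tips of the shut fingers; the grasp point (between the pads) lies 19 mm behind it; z points along the fingers, y is the line along which they close (so a half turn about z gives the same grasp; the last joint's range is limited). The gripper opens to 85 mm and grips with 20 to 120 N. Pads are 22 mm wide; open, the fingers measure 114 mm over their backs; the gripper's body (76 mm by 85 mm) begins 54 mm behind the grasp point. The pads swing forward as they close: fully open they stand 13 mm farther back than shut.
Start: joints at [-1.192, 0.126, -0.04, 1.405, 0, 1.571], TCP at [0.194, -0.488, 0.196] pointing down, gripper open.
Joint ranges: [-2.72, 2.72], [-0.95, 1.95], [-1.27, 1.35], [-1.78, 2.02], [-1.46, 1.47], [-3.14, 3.14]. Speed limits (rad/s): [2.39, 2.39, 3.01, 3.14, 3.14, 3.14].

### API

Orientations are given as a unit quaternion [x, y, z, w].
In Python, from cell import state, imaging, r gives the robot as it stands. The module is installed in compiled form; this text tells all that it offers.
- The arm moves only by the tool step_arm, never from a script. Its argument "targets" is a list of rows, each an object of numbers: "tx", "ty", "tz": the shift along the tool's x, y, z normalised to -1 to 1, where 1 is 1 m; "wx", "wy", "wz": the turn, a rotation vector about the tool's x, y, z normalised to -1 to 1, where 1 is pi/4 rad; "gripper": the closure, from -1 (fully open) to 1 (shut). In form: [{"tx": .., "ty": .., "tz": .., "wx": .., "wy": .., "wz": .., "gripper": ..}, ...]. A call has 1 to 10 rows; each row is the pose to reach, as a shift and turn from the pose commanded when the call began, along the tool's axes at that moment; what a row does not reach only later rows make up. A row lasts 1/12 s, in which the tool goes at most 41.7 mm and 7.16 degrees, less where a joint would pass 70% of its speed; a pose out of reach is approached as far as the arm can. A call with a number of a shift or a turn outside -1 to 1 is refused whole. A call with a gripper value outside its range is refused whole. The fingers move at their own pace and stop on an object; "force" is the grip in N (left out, the last holds). Time passes only in rows, so rows that repeat a pose let the fingers close. It gives the time, the measured TCP pose, the force, the opening and the grip force at its end, in the units of the state.
- state(): the state, without advancing time (a new reading comes with each control period).
- imaging.get_image(name): name is "side" or "top"; returns a dict with "pixels" (400x640x3 uint8, red, green, blue), "depth" (400x640 float32, m along the optical axis (not along the pixel's ray), 0 where there is no reading), "camera_matrix" (3x3 intrinsics, pixels), "world_to_cam" (4x4, takes a point from world to camera coordinates). Camera axes: x right, y up, looking along -z (the intrinsics and any distortion apply to the point x, -y, -z); pixel columns grow to the right and rows downward; lengths in m; the calibration is good to about 2 mm. A picture is of the moment at which its call begins.
- r.job_done(): hands the job in; it is judged then, once.
Trained networks look in the newest picture that a camera, given by its name, has taken for a name from the list of things; names that differ only in an ending like _2 or _b are one class to them, and where a whole thing is asked for, a point or a joint stands for the part that bears it (a point fixed in the world has none). Each returns a list of dicts, best first, with "p" (0 to 1); they miss things now and then, are a little off and sometimes report something else, mostly with a low value. They report only what shows in the picture. A call takes as long as a camera call.
- imaging.look_for(name, camera): "centre" ([x, y, z] in m, in world coordinates, good to about 4 mm: the middle of the surface that is visible of it).
The state is a dict: "time": time; "joint_pos": joint angles; "qvel": joint speeds; "effort": joint torques, N m; "tool_pos": TCP position; "eef_rot": TCP orientation; "wrist_force": force on the tool from outside, world axes, zero at the start; "torque": the same for the moment, N m; "grip_width": opening from 0.0 (shut) to 1.0 (fully open); "finger_force": force on a finger pad.
Only numpy, scipy, OpenCV 4.12 (cv2) and the standard library are available. Lean on these libraries where they do the work, as an engineer would, in place of code of your own. Each camera call takes 0.05 s, during which the arm holds its last target. There are 200 camera calls.

## Working session

There is one attempt and no reset: what is moved stays moved. The work goes in short steps, Python scripts to look and compute and a tool call to move; the robot and the scene stay as the last step left them, time stands still between calls to the robot, and variables do not carry over. Pictures are saved under pics/ and viewed, at most 10 in all, crops included, and the job is handed in when it is done.

Besides the shell and the picture viewer there is one more tool, called after "Request:" as name(argument=value, ...), one argument or row to a line, values as JSON. step_arm: Moves the arm, as the interface text tells. Scaled input: -1 to 1 covers 1 m each way for a shift and pi/4 rad each way for a turn. Its arguments: {"type":"object","properties":{"targets":{"type":"array"},"force":{"type":"number"}},"required":["targets"]}

```bash
mkdir -p pics
cat > h.py <<'E'
import numpy as np, cv2
from cell import state, imaging, r
def grab(n):
    d=imaging.get_image(n); return d
def world(d):
    K=np.array(d["camera_matrix"]);T=np.array(d["world_to_cam"]);z=d["depth"].astype(float)
    v,u=np.mgrid[:400,:640]
    p=np.stack([(u-K[0,2])/K[0,0]*z,-(v-K[1,2])/K[1,1]*z,-z],-1)
    return (p-T[:3,3])@T[:3,:3]
def save(d,f): cv2.imwrite("pics/"+f,d["pixels"][...,::-1])
E
python3 - <<'E'
from h import *
np.set_printoptions(precision=4,suppress=True)
print(state())
for n in("side","top"):
    d=grab(n);save(d,n+"1.png");np.savez(n+"1.npz",w=world(d),px=d["pixels"],z=d["depth"])
    print(n,d["camera_matrix"],d["world_to_cam"])
    for o in("clogged_cover","mat","tab_left","tab_right"):
        print(o,[(np.round(x["centre"],4),round(x["p"],2)) for x in imaging.look_for(o,n)])
E
```

```text
{'time': 0.0, 'joint_pos': array([-1.192 ,  0.1264, -0.0406,  1.4054, -0.    ,  1.5708]), 'qvel': array([ 0.0002,  0.0004,  0.0008,  0.0008, -0.0017,  0.0015]), 'effort': array([  0.0025, -43.5914,  35.2924,   0.0171,   0.    ,  -0.    ]), 'tool_pos': array([ 0.194 , -0.4873,  0.1956]), 'eef_rot': array([ 0.9821,  0.1883, -0.0002, -0.0008]), 'wrist_force': array([-0.0697,  0.8326,  0.7871]), 'torque': array([-0.037 , -0.0291,  0.0036]), 'finger_force': 0.0, 'grip_width': 1.00384724014923}
side [[407.686    0.     317.9344]
 [  0.     407.686  205.672 ]
 [  0.       0.       1.    ]] [[-0.9489 -0.3156  0.007   0.4872]
 [ 0.1522 -0.438   0.886  -0.0823]
 [-0.2765  0.8417  0.4637 -0.8354]
 [ 0.      0.      0.      1.    ]]
clogged_cover [(array([0.5158, 0.0906, 0.0537]), 0.79)]
mat [(array([0.4914, 0.2923, 0.0001]), 0.81)]
tab_left [(array([0.5115, 0.1021, 0.0702]), 0.73)]
tab_right [(array([0.5162, 0.0913, 0.0543]), 0.16)]
top [[467.1311   0.     323.125 ]
 [  0.     467.1311 200.5773]
 [  0.       0.       1.    ]] [[ 0.043  -0.9991 -0.0045  0.0488]
 [ 0.9741  0.0409  0.2224 -0.5146]
 [-0.222  -0.014   0.9749 -1.0035]
 [ 0.      0.      0.      1.    ]]
clogged_cover [(array([0.5176, 0.0748, 0.0476]), 0.78)]
mat [(array([0.4921, 0.2772, 0.0032]), 0.78)]
tab_left []
tab_right []
```

View pics/top1.png

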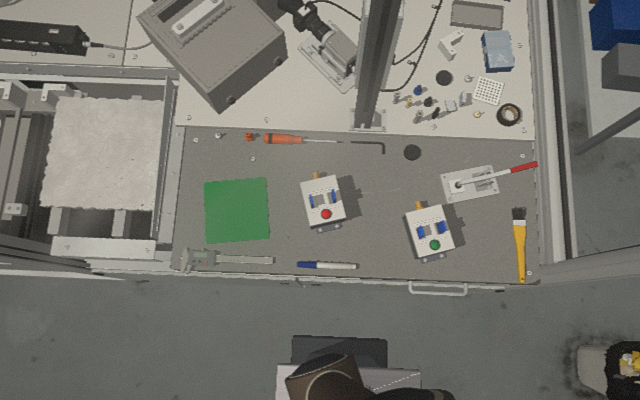

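View pics/side1.png

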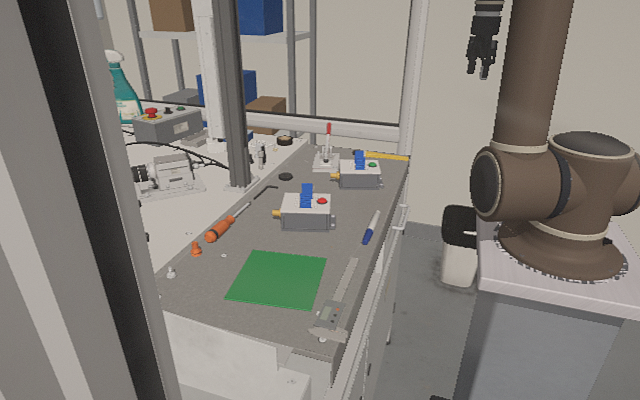

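The top view shows the red-domed cover at about (322,200), the green-domed one at (430,232) and the mat at (237,210). The side view shows the red-domed cover at (306,205) with its blue tabs upright, and the mat at (278,278). Next I segment the colours and measure in both views.

```bash
python3 - <<'E'
from h import *
np.set_printoptions(precision=4,suppress=True)
for n,box in(("top",(280,160,365,240)),("side",(265,175,345,240))):
    f=np.load(n+"1.npz");w=f["w"];px=f["px"].astype(int);R,G,B=px[...,0],px[...,1],px[...,2]
    z=f["z"]>0
    m=(G>R*1.6)&(G>B*1.5)&(G>50)&z&(abs(w[...,2])<.03)&(w[...,1]>.15)
    k=cv2.morphologyEx(m.astype(np.uint8),cv2.MORPH_OPEN,np.ones((5,5)))>0
    pts=w[k];(c,s,a)=cv2.minAreaRect(pts[:,:2].astype(np.float32))
    print(n,"mat",c,s,a,np.median(pts[:,2]),len(pts))
    b=np.zeros_like(z);b[box[1]:box[3],box[0]:box[2]]=1;b&=z
    for nm,mm in(("red",(R>130)&(G<70)),("blue",(B>R*1.8)&(B>80)),("white",(R>170)&(abs(R-B)<25)&(w[...,2]>.035))):
        p=w[b&mm]
        print(n,nm,len(p),"mean",p.mean(0),"med",np.median(p,0),"lo",np.percentile(p,3,0),"hi",np.percentile(p,97,0))
        if nm=="white": print(cv2.minAreaRect(p[:,:2].astype(np.float32)), np.percentile(p[:,2],[5,25,50,75,95]))
        if nm=="blue":
            q=p[p[:,2]>np.percentile(p[:,2],90)-.006]
            _,l,cc=cv2.kmeans(q[:,:2].astype(np.float32),2,None,(3,50,1e-5),5,0)
            print("tops",cc,q[:,2].max(),[(cv2.minAreaRect(q[l[:,0]==i,:2].astype(np.float32))) for i in(0,1)])
E
python3 - <<'E'
import cv2
a=cv2.imread("pics/top1.png")[160:240,280:365];b=cv2.imread("pics/side1.png")[170:240,265:350]
f=lambda i:cv2.resize(i,(390,390),interpolation=0)
cv2.imwrite("pics/crop1.png",cv2.hconcat([f(a),f(b)]))
E
```

```text
top mat (0.4995868504047394, 0.2936272621154785) (0.1688341200351715, 0.08553994446992874) 43.6412239074707 0.002859230097556571 1020
top red 55 mean [0.4821 0.0641 0.0594] med [0.4813 0.0648 0.0597] lo [0.4748 0.056  0.0542] hi [0.4903 0.0719 0.0638]
top blue 52 mean [0.5156 0.0663 0.0759] med [0.5159 0.0509 0.0816] lo [0.4975 0.0451 0.0444] hi [0.531  0.0998 0.0873]
tops [[0.5076 0.0976]
 [0.5228 0.0483]] 0.08918768971628044 [((0.5077420473098755, 0.0975271612405777), (0.02063189260661602, 0.0031793778762221336), 16.399812698364258), ((0.5228463411331177, 0.04824404418468475), (0.02321930043399334, 0.003646932542324066), 16.054126739501953)]
top white 1127 mean [0.5176 0.0741 0.0522] med [0.5176 0.0756 0.0521] lo [0.4652 0.0288 0.0486] hi [0.5672 0.1161 0.0558]
((0.5164036750793457, 0.0726308673620224), (0.10399635136127472, 0.08296583592891693), 15.957432746887207) [0.0491 0.0508 0.0521 0.0535 0.0554]
side mat (0.49510085582733154, 0.28089553117752075) (0.14809690415859222, 0.15242551267147064) 7.444963455200195 0.0033187455969967685 3977
side red 31 mean [0.4815 0.0707 0.0582] med [0.4814 0.0709 0.0583] lo [0.475  0.0624 0.0545] hi [0.4884 0.0779 0.0618]
side blue 263 mean [0.5143 0.0815 0.0704] med [0.5144 0.0985 0.0713] lo [0.4991 0.0487 0.0521] hi [0.5327 0.1046 0.0843]
tops [[0.5236 0.0518]
 [0.5089 0.1007]] 0.08519891734662931 [((0.5233171582221985, 0.05237473174929619), (0.01985832490026951, 0.00625933613628149), 13.894165992736816), ((0.5091180205345154, 0.10071949660778046), (0.021051494404673576, 0.006863828748464584), 18.3203125)]
side white 695 mean [0.516  0.0873 0.0519] med [0.5144 0.093  0.0522] lo [0.4627 0.0324 0.0467] hi [0.5664 0.1251 0.0539]
((0.5170342326164246, 0.0761677473783493), (0.10271638631820679, 0.08850911259651184), 17.241649627685547) [0.0474 0.0514 0.0522 0.0527 0.0537]
```

View pics/crop1.png

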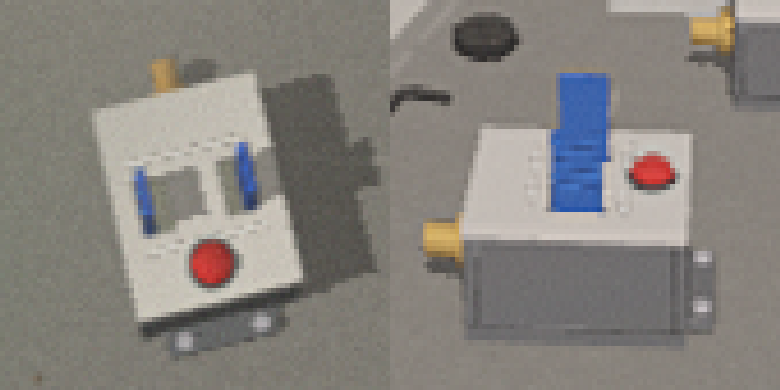

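Estimates agree across the two views: cover centre about (0.516, 0.0745), yaw about 16°, plate top 0.052 (as the text says), tab tops about 0.085. The mat is near (0.495, 0.281). First move: fold the arm in, away from the post.

Request:
step_arm(
  targets=[
    {"tx": 0.112, "ty": -0.265, "tz": -0.054, "wx": 0, "wy": 0, "wz": 0, "gripper": -1},
    {"tx": 0.112, "ty": -0.265, "tz": -0.054, "wx": 0, "wy": 0, "wz": 0, "gripper": -1},
    {"tx": 0.112, "ty": -0.265, "tz": -0.054, "wx": 0, "wy": 0, "wz": 0, "gripper": -1},
    {"tx": 0.112, "ty": -0.265, "tz": -0.054, "wx": 0, "wy": 0, "wz": 0, "gripper": -1},
    {"tx": 0.112, "ty": -0.265, "tz": -0.054, "wx": 0, "wy": 0, "wz": 0, "gripper": -1},
    {"tx": 0.112, "ty": -0.265, "tz": -0.054, "wx": 0, "wy": 0, "wz": 0, "gripper": -1},
    {"tx": 0.112, "ty": -0.265, "tz": -0.054, "wx": 0, "wy": 0, "wz": 0, "gripper": -1},
    {"tx": 0.112, "ty": -0.265, "tz": -0.054, "wx": 0, "wy": 0, "wz": 0, "gripper": -1},
    {"tx": 0.112, "ty": -0.265, "tz": -0.054, "wx": 0, "wy": 0, "wz": 0, "gripper": -1},
  ],
)

```text
time: 1.25
tool_pos: [0.2006, -0.1989, 0.2514]
eef_rot: [0.982, 0.19, 0.001, 0.001]
wrist_force: [0.4, -1.0, -0.3]
grip_width: 1.001
finger_force: 0.0
```

```bash
cat >> h.py <<'E'
from scipy.spatial.transform import Rotation as Ro
def to(goal,yaw=None):
    s=state();R=Ro.from_quat(s["eef_rot"])
    d=R.inv().apply(np.array(goal)-s["tool_pos"])
    x=R.apply([1,0,0]);y=np.degrees(np.arctan2(x[1],x[0]))
    w=np.zeros(3)
    if yaw is not None:
        g=Ro.from_euler('z',yaw,degrees=True)*Ro.from_quat([1,0,0,0]); w=(R.inv()*g).as_rotvec()/(np.pi/4)
    print("t",s["time"].__round__(2),"pos",s["tool_pos"].round(4),"yaw",y.round(2),"shift",d.round(4),"turn",w.round(4),"F",np.round(s["wrist_force"],2))
E
python3 - <<'E'
from h import *
f=np.load("top1.npz");w=f["w"];px=f["px"]
h=cv2.cvtColor(px,cv2.COLOR_RGB2HSV)
m=((h[...,0]>45)&(h[...,0]<85)&(h[...,1]>90)).astype(np.uint8);m[:,:190]=0;m[:,285:]=0
m=cv2.morphologyEx(m,cv2.MORPH_OPEN,np.ones((3,3)))
p=w[(m>0)&(f["z"]>0)];p=p[abs(p[:,2])<.02]
print(len(p),cv2.minAreaRect(p[:,:2].astype(np.float32)),p.mean(0),np.median(p[:,2]))
to([.35,.05,.2],16);
E
```

```text
3485 ((0.4939038157463074, 0.27912116050720215), (0.14926421642303467, 0.14726799726486206), 7.66146993637085) [0.48872582 0.28150379 0.00290154] 0.002906131446209847
t 1.25 pos [ 0.2006 -0.1989  0.2514] yaw 21.95 shift [ 0.2315 -0.1752  0.0512] turn [ 0.0041 -0.002   0.1322] F [ 0.4  -0.98 -0.33]
```

Both views agree on the mat: (0.4945, 0.280), 3 mm thick.

Request:
step_arm(
  targets=[
    {"tx": 0.232, "ty": -0.175, "tz": 0.051, "wx": 0, "wy": 0, "wz": 0.132, "gripper": -1},
    {"tx": 0.232, "ty": -0.175, "tz": 0.051, "wx": 0, "wy": 0, "wz": 0.132, "gripper": -1},
    {"tx": 0.232, "ty": -0.175, "tz": 0.051, "wx": 0, "wy": 0, "wz": 0.132, "gripper": -1},
    {"tx": 0.232, "ty": -0.175, "tz": 0.051, "wx": 0, "wy": 0, "wz": 0.132, "gripper": -1},
    {"tx": 0.232, "ty": -0.175, "tz": 0.051, "wx": 0, "wy": 0, "wz": 0.132, "gripper": -1},
    {"tx": 0.232, "ty": -0.175, "tz": 0.051, "wx": 0, "wy": 0, "wz": 0.132, "gripper": -1},
    {"tx": 0.232, "ty": -0.175, "tz": 0.051, "wx": 0, "wy": 0, "wz": 0.132, "gripper": -1},
    {"tx": 0.232, "ty": -0.175, "tz": 0.051, "wx": 0, "wy": 0, "wz": 0.132, "gripper": -1},
    {"tx": 0.232, "ty": -0.175, "tz": 0.051, "wx": 0, "wy": 0, "wz": 0.132, "gripper": -1},
    {"tx": 0.232, "ty": -0.175, "tz": 0.051, "wx": 0, "wy": 0, "wz": 0.132, "gripper": -1},
  ],
)

```text
time: 2.08
tool_pos: [0.3516, 0.0483, 0.1983]
eef_rot: [0.99, 0.138, -0.001, 0.0]
wrist_force: [-0.6, -0.7, 0.2]
grip_width: 1.003
finger_force: 0.0
```

```bash
python3 -c "
from h import *
to([.516,.0745,.14],16)"
```

```text
t 2.08 pos [0.3516 0.0483 0.1983] yaw 15.85 shift [0.1655 0.0197 0.0579] turn [ 0.0001  0.0034 -0.0034] F [-0.55 -0.69  0.17]
```

Request:
step_arm(
  targets=[
    {"tx": 0.165, "ty": 0.02, "tz": 0.058, "wx": 0, "wy": 0, "wz": 0, "gripper": -1},
    {"tx": 0.165, "ty": 0.02, "tz": 0.058, "wx": 0, "wy": 0, "wz": 0, "gripper": -1},
    {"tx": 0.165, "ty": 0.02, "tz": 0.058, "wx": 0, "wy": 0, "wz": 0, "gripper": -1},
    {"tx": 0.165, "ty": 0.02, "tz": 0.058, "wx": 0, "wy": 0, "wz": 0, "gripper": -1},
    {"tx": 0.165, "ty": 0.02, "tz": 0.058, "wx": 0, "wy": 0, "wz": 0, "gripper": -1},
    {"tx": 0.165, "ty": 0.02, "tz": 0.058, "wx": 0, "wy": 0, "wz": 0, "gripper": -1},
    {"tx": 0.165, "ty": 0.02, "tz": 0.058, "wx": 0, "wy": 0, "wz": 0, "gripper": -1},
  ],
)

```text
time: 2.67
tool_pos: [0.5147, 0.0721, 0.141]
eef_rot: [0.991, 0.136, -0.001, 0.0]
wrist_force: [-0.2, -0.0, -0.9]
grip_width: 1.002
finger_force: 0.0
```

```bash
python3 -c "
from h import *
to([.516,.0745,.055],16)
a=grab('top')['pixels'][140:250,270:380];b=grab('side')['pixels'][120:240,245:365]
f=lambda i:cv2.resize(i,(400,400),interpolation=0)
cv2.imwrite('pics/c2.png',cv2.hconcat([f(a),f(b)])[...,::-1])"
```

```text
t 2.67 pos [0.5147 0.0721 0.141 ] yaw 15.62 shift [ 0.0021 -0.002   0.086 ] turn [-0.0001  0.0029 -0.0084] F [-0.21 -0.01 -0.92]
```

View pics/c2.png

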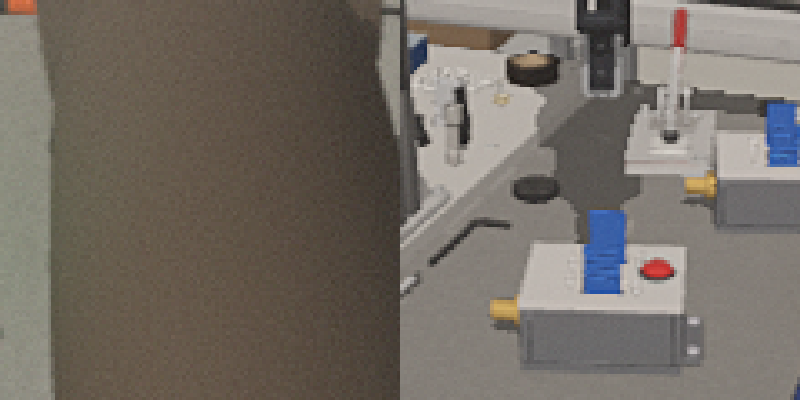

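The arm hides the top view. In the side view the fingers (crop 603,60) hang straight above the tabs (605,250). I descend now.

Request:
step_arm(
  targets=[
    {"tx": 0.002, "ty": -0.002, "tz": 0.03, "wx": 0, "wy": 0, "wz": 0, "gripper": -1},
    {"tx": 0.002, "ty": -0.002, "tz": 0.05, "wx": 0, "wy": 0, "wz": 0, "gripper": -1},
    {"tx": 0.002, "ty": -0.002, "tz": 0.07, "wx": 0, "wy": 0, "wz": 0, "gripper": -1},
    {"tx": 0.002, "ty": -0.002, "tz": 0.08, "wx": 0, "wy": 0, "wz": 0, "gripper": -1},
    {"tx": 0.002, "ty": -0.002, "tz": 0.086, "wx": 0, "wy": 0, "wz": 0, "gripper": -1},
    {"tx": 0.002, "ty": -0.002, "tz": 0.086, "wx": 0, "wy": 0, "wz": 0, "gripper": -1},
    {"tx": 0.002, "ty": -0.002, "tz": 0.086, "wx": 0, "wy": 0, "wz": 0, "gripper": -1},
  ],
)

```text
time: 3.35
tool_pos: [0.5169, 0.0762, 0.0566]
eef_rot: [0.991, 0.137, 0.001, 0.0]
wrist_force: [0.9, -0.4, 0.0]
grip_width: 0.998
finger_force: 0.0
```

```bash
python3 -c "
from h import *
to([.516,.0745,.055],16)
b=grab('side')['pixels'][120:240,245:365]
f=lambda i:cv2.resize(i,(500,500),interpolation=0)
cv2.imwrite('pics/c3.png',f(b)[...,::-1])"
```

```text
t 3.35 pos [0.5169 0.0762 0.0566] yaw 15.76 shift [-0.0013  0.0014  0.0016] turn [ 0.0003 -0.0018 -0.0054] F [ 0.86 -0.42  0.02]
```

View pics/c3.png

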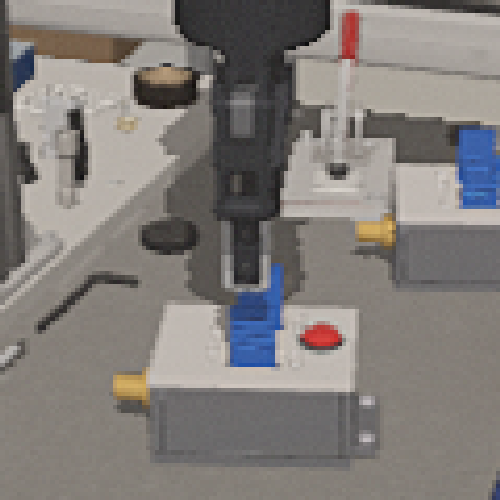

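The left finger stands just outside the left tab, with its tip at crop (245,285) above the plate. Its centre is about 2 mm too far towards +x. I correct that and squeeze.

Request:
step_arm(
  targets=[
    {"tx": -0.002, "ty": 0.0005, "tz": 0.001, "wx": 0, "wy": 0, "wz": 0, "gripper": -1},
    {"tx": -0.002, "ty": 0.0005, "tz": 0.001, "wx": 0, "wy": 0, "wz": 0, "gripper": -0.4},
    {"tx": -0.002, "ty": 0.0005, "tz": 0.001, "wx": 0, "wy": 0, "wz": 0, "gripper": -0.2},
    {"tx": -0.002, "ty": 0.0005, "tz": 0.001, "wx": 0, "wy": 0, "wz": 0, "gripper": 0},
    {"tx": -0.002, "ty": 0.0005, "tz": 0.001, "wx": 0, "wy": 0, "wz": 0, "gripper": 0.2},
    {"tx": -0.002, "ty": 0.0005, "tz": 0.001, "wx": 0, "wy": 0, "wz": 0, "gripper": 0.4},
    {"tx": -0.002, "ty": 0.0005, "tz": 0.001, "wx": 0, "wy": 0, "wz": 0, "gripper": 0.4},
    {"tx": -0.002, "ty": 0.0005, "tz": 0.001, "wx": 0, "wy": 0, "wz": 0, "gripper": 0.4},
    {"tx": -0.002, "ty": 0.0005, "tz": 0.001, "wx": 0, "wy": 0, "wz": 0, "gripper": 0.4},
  ],
  force=25,
)

```text
time: 4.15
tool_pos: [0.5149, 0.0753, 0.0543]
eef_rot: [0.991, 0.137, -0.0, 0.0]
wrist_force: [-0.3, 0.2, -0.3]
grip_width: 0.3
finger_force: 0.0
```

```bash
python3 -c "
from h import *
to([.516,.0745,.055],16);print(state()['grip_width']*85)
b=grab('side')['pixels'][120:240,245:365]
f=lambda i:cv2.resize(i,(500,500),interpolation=0)
cv2.imwrite('pics/c4.png',f(b)[...,::-1])"
```

```text
t 4.15 pos [0.5149 0.0753 0.0543] yaw 15.76 shift [ 0.0009  0.0011 -0.0007] turn [-0.      0.0001 -0.0053] F [-0.27  0.25 -0.27]
25.499816528159613
```

View pics/c4.png

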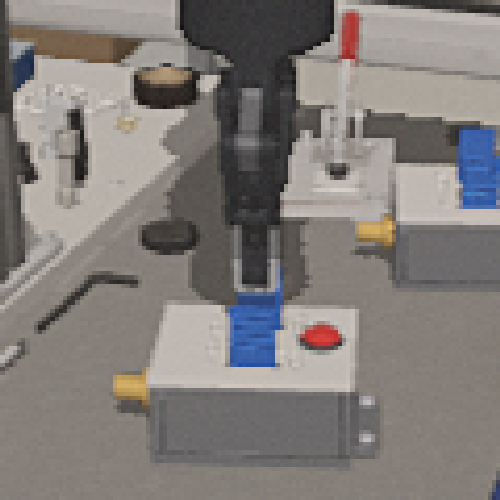

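The gripper shut to 25 mm with no force, so it missed the tabs. In the picture the finger (257,285) seems to sit above or behind the tab. I check this with depth and by projection.

Run:
```python
from h import *
np.set_printoptions(precision=3,suppress=True)
d=grab('side');w=world(d);px=d["pixels"].astype(int)
K=np.array(d["camera_matrix"]);T=np.array(d["world_to_cam"])
def pr(p):
    q=T[:3,:3]@np.array(p)+T[:3,3];q=q*[1,-1,-1];q=K@q;return (q[:2]/q[2]).round(1)
s=state();print("tcp",s["tool_pos"],pr(s["tool_pos"]))
c=np.array([.516,.0745,.046]);R=Ro.from_euler('z',16,degrees=True)
for y in(.028,-.028):
  for x in(-.012,.012):
    print(x,y,pr(c+R.apply([x,y,.038])),pr(c+R.apply([x,y,.006])))
for v in range(176,210,2):
    print(v,[tuple((w[v,u]*1000).round().astype(int)) for u in(301,304,307,310)],px[v,307])
```

```text
tcp [0.515 0.075 0.054] [306.6 200.5]
-0.012 0.028 [311.  193.8] [311.  207.4]
0.012 0.028 [299.5 193.5] [299.7 207.1]
-0.012 -0.028 [312.4 182.7] [312.4 195.7]
0.012 -0.028 [301.6 182.5] [301.8 195.5]
176 [(np.int64(519), np.int64(96), np.int64(120)), (np.int64(511), np.int64(102), np.int64(124)), (np.int64(504), np.int64(101), np.int64(125)), (np.int64(501), np.int64(93), np.int64(122))] [51 50 48]
178 [(np.int64(519), np.int64(96), np.int64(116)), (np.int64(512), np.int64(99), np.int64(118)), (np.int64(505), np.int64(100), np.int64(120)), (np.int64(501), np.int64(93), np.int64(117))] [45 43 41]
180 [(np.int64(519), np.int64(96), np.int64(111)), (np.int64(511), np.int64(100), np.int64(114)), (np.int64(505), np.int64(99), np.int64(114)), (np.int64(501), np.int64(92), np.int64(112))] [62 60 62]
182 [(np.int64(519), np.int64(96), np.int64(107)), (np.int64(510), np.int64(102), np.int64(111)), (np.int64(505), np.int64(99), np.int64(110)), (np.int64(501), np.int64(92), np.int64(108))] [52 54 55]
184 [(np.int64(520), np.int64(94), np.int64(101)), (np.int64(512), np.int64(99), np.int64(105
[... 1814 characters left out ...]
04), np.int64(102), np.int64(65)), (np.int64(498), np.int64(101), np.int64(66))] [ 62 100 170]
204 [(np.int64(518), np.int64(102), np.int64(59)), (np.int64(511), np.int64(102), np.int64(59)), (np.int64(505), np.int64(101), np.int64(60)), (np.int64(499), np.int64(97), np.int64(59))] [ 59  96 167]
206 [(np.int64(518), np.int64(103), np.int64(54)), (np.int64(512), np.int64(100), np.int64(54)), (np.int64(505), np.int64(99), np.int64(54)), (np.int64(499), np.int64(99), np.int64(56))] [ 54  94 167]
208 [(np.int64(516), np.int64(107), np.int64(52)), (np.int64(510), np.int64(106), np.int64(52)), (np.int64(504), np.int64(104), np.int64(52)), (np.int64(497), np.int64(103), np.int64(53))] [200 187 176]
```

The depth settles it: the real fingertips are at z ≈ 0.092, above the tab tops (0.084), although the reported TCP is 0.054. So the tips stand about 35 mm higher than the stated TCP. I open, measure the tips directly, and go by that.

Request:
step_arm(
  targets=[
    {"tx": 0, "ty": 0, "tz": 0, "wx": 0, "wy": 0, "wz": 0, "gripper": -1},
    {"tx": 0, "ty": 0, "tz": 0, "wx": 0, "wy": 0, "wz": 0, "gripper": -1},
    {"tx": 0, "ty": 0, "tz": 0, "wx": 0, "wy": 0, "wz": 0, "gripper": -1},
    {"tx": 0, "ty": 0, "tz": 0, "wx": 0, "wy": 0, "wz": 0, "gripper": -1},
    {"tx": 0, "ty": 0, "tz": 0, "wx": 0, "wy": 0, "wz": 0, "gripper": -1},
    {"tx": 0, "ty": 0, "tz": 0, "wx": 0, "wy": 0, "wz": 0, "gripper": -1},
  ],
)

```text
time: 4.75
tool_pos: [0.5149, 0.0753, 0.0544]
eef_rot: [0.991, 0.137, 0.0, 0.0]
wrist_force: [-0.2, -0.5, -0.1]
grip_width: 0.999
finger_force: 0.0
```

```bash
cat >> h.py <<'E'
def tips():
    d=grab('side');w=world(d);px=d["pixels"].astype(int)
    s=state();q=w-s["tool_pos"]; 
    m=(px.max(-1)<110)&(px.max(-1)-px.min(-1)<20)&(d["depth"]>0)&(np.hypot(q[...,0],q[...,1])<.075)&(w[...,2]>.056)&(w[...,2]<.16)
    m=cv2.morphologyEx(m.astype(np.uint8),cv2.MORPH_OPEN,np.ones((3,3)))>0
    p=w[m];v=np.nonzero(m)
    lo=p[p[:,2]<p[:,2].min()+.02]
    print("tcp",s["tool_pos"].round(4),"gw",s["grip_width"]*85,"F",s["wrist_force"].round(1),"n",len(p),"zmin",np.sort(p[:,2])[:8].round(3),"lowpart med",np.median(lo,0).round(4),"row",v[0].max(),"cols",v[1][v[0]>v[0].max()-6].min(),v[1][v[0]>v[0].max()-6].max())
    return d
E
python3 -c "
from h import *
tips()"
```

```text
tcp [0.5149 0.0753 0.0544] gw 84.75932802898538 F [ 0.  -0.5 -0.6] n 204 zmin [0.106 0.107 0.109 0.11  0.11  0.11  0.11  0.11 ] lowpart med [0.5034 0.1271 0.1199] row 188 cols 302 307
```

Request:
step_arm(
  targets=[
    {"tx": 0, "ty": 0, "tz": 0.01, "wx": 0, "wy": 0, "wz": 0, "gripper": -1},
    {"tx": 0, "ty": 0, "tz": 0.02, "wx": 0, "wy": 0, "wz": 0, "gripper": -1},
    {"tx": 0, "ty": 0, "tz": 0.028, "wx": 0, "wy": 0, "wz": 0, "gripper": -1},
    {"tx": 0, "ty": 0, "tz": 0.032, "wx": 0, "wy": 0, "wz": 0, "gripper": -1},
    {"tx": 0, "ty": 0, "tz": 0.032, "wx": 0, "wy": 0, "wz": 0, "gripper": -1},
    {"tx": 0, "ty": 0, "tz": 0.032, "wx": 0, "wy": 0, "wz": 0, "gripper": -1},
  ],
)

```text
time: 5.3
tool_pos: [0.5144, 0.0752, 0.0218]
eef_rot: [0.991, 0.137, -0.001, -0.0]
wrist_force: [-0.4, 0.3, 0.8]
grip_width: 1.0
finger_force: 0.0
```

```bash
python3 -c "
from h import *
d=tips()
cv2.imwrite('pics/c5.png',cv2.resize(d['pixels'][120:240,245:365],(500,500),interpolation=0)[...,::-1])"
```

```text
tcp [0.5149 0.0753 0.0223] gw 85.19265142173309 F [-0.3  0.   0.1] n 424 zmin [0.073 0.073 0.074 0.074 0.074 0.075 0.077 0.078] lowpart med [0.5029 0.1229 0.0841] row 203 cols 302 308
```

View pics/c5.png

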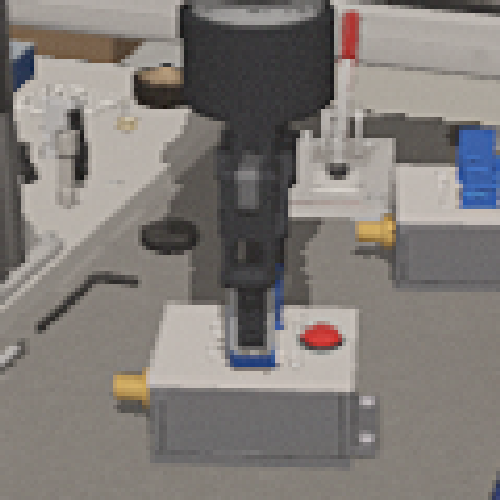

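The finger (250,300) now stands outside the left tab (230–275), centred on it. The open tip is at z ≈ 0.072, which becomes about 0.062 as it closes. I lower 4 mm and squeeze.

Request:
step_arm(
  targets=[
    {"tx": 0, "ty": 0, "tz": 0.004, "wx": 0, "wy": 0, "wz": 0, "gripper": -1},
    {"tx": 0, "ty": 0, "tz": 0.004, "wx": 0, "wy": 0, "wz": 0, "gripper": -0.4},
    {"tx": 0, "ty": 0, "tz": 0.004, "wx": 0, "wy": 0, "wz": 0, "gripper": -0.2},
    {"tx": 0, "ty": 0, "tz": 0.004, "wx": 0, "wy": 0, "wz": 0, "gripper": 0},
    {"tx": 0, "ty": 0, "tz": 0.004, "wx": 0, "wy": 0, "wz": 0, "gripper": 0.2},
    {"tx": 0, "ty": 0, "tz": 0.004, "wx": 0, "wy": 0, "wz": 0, "gripper": 0.4},
    {"tx": 0, "ty": 0, "tz": 0.004, "wx": 0, "wy": 0, "wz": 0, "gripper": 0.4},
    {"tx": 0, "ty": 0, "tz": 0.004, "wx": 0, "wy": 0, "wz": 0, "gripper": 0.4},
  ],
  force=25,
)

```text
time: 6.02
tool_pos: [0.5155, 0.0752, 0.0195]
eef_rot: [0.991, 0.137, 0.001, 0.0]
wrist_force: [-0.6, -1.8, 7.7]
grip_width: 0.456
finger_force: 25.7
```

The squeeze holds at 39 mm with 25.7 N, so both tabs are at their stops. Lifting straight up.

Request:
step_arm(
  targets=[
    {"tx": 0, "ty": 0, "tz": -0.003, "wx": 0, "wy": 0, "wz": 0, "gripper": 0.4},
    {"tx": 0, "ty": 0, "tz": -0.01, "wx": 0, "wy": 0, "wz": 0, "gripper": 0.4},
    {"tx": 0, "ty": 0, "tz": -0.018, "wx": 0, "wy": 0, "wz": 0, "gripper": 0.4},
    {"tx": 0, "ty": 0, "tz": -0.026, "wx": 0, "wy": 0, "wz": 0, "gripper": 0.4},
    {"tx": 0, "ty": 0, "tz": -0.036, "wx": 0, "wy": 0, "wz": 0, "gripper": 0.4},
    {"tx": 0, "ty": 0, "tz": -0.05, "wx": 0, "wy": 0, "wz": 0, "gripper": 0.4},
    {"tx": 0, "ty": 0, "tz": -0.06, "wx": 0, "wy": 0, "wz": 0, "gripper": 0.4},
    {"tx": 0, "ty": 0, "tz": -0.06, "wx": 0, "wy": 0, "wz": 0, "gripper": 0.4},
    {"tx": 0, "ty": 0, "tz": -0.06, "wx": 0, "wy": 0, "wz": 0, "gripper": 0.4},
  ],
)

```text
time: 6.77
tool_pos: [0.5156, 0.0754, 0.0793]
eef_rot: [0.991, 0.137, 0.001, -0.0]
wrist_force: [-0.7, 0.5, -3.1]
grip_width: 0.45
finger_force: 26.4
```

```bash
cat >> h.py <<'E'
def plate(zlo,zhi,f=None):
    d=grab('side');w=world(d);px=d["pixels"].astype(int);R,B=px[...,0],px[...,2]
    s=state();q=w-s["tool_pos"]
    m=(R>150)&(abs(R-B)<30)&(d["depth"]>0)&(np.hypot(q[...,0],q[...,1])<.085)&(w[...,2]>zlo)&(w[...,2]<zhi)
    p=w[m];print("plate n",len(p),"z",np.percentile(p[:,2],[5,50,95]).round(4),cv2.minAreaRect(p[:,:2].astype(np.float32)))
    red=(R>130)&(px[...,1]<70)&(w[...,2]>zlo)&(np.hypot(q[...,0],q[...,1])<.085)
    print("red",np.median(w[red],0).round(4),red.sum())
    if f: cv2.imwrite('pics/'+f,cv2.resize(d['pixels'][100:340,220:400],(450,600),interpolation=0)[...,::-1])
E
python3 -c "
from h import *
plate(.06,.14,'c6.png');to([.4945,.28,.09],16);print(state()['grip_width']*85,state()['finger_force'])"
```

```text
plate n 678 z [0.1072 0.1117 0.1133] ((0.5172960162162781, 0.07694677263498306), (0.10393034666776657, 0.08937681466341019), 15.430428504943848)
red [0.4814 0.0735 0.1176] 34
t 6.82 pos [0.515  0.0753 0.0784] yaw 15.76 shift [ 0.0359 -0.2025 -0.0116] turn [-0.     -0.0005 -0.0052] F [-0.32 -0.72 -1.95]
38.56109257058508 26.402863562107086
```

View pics/c6.png

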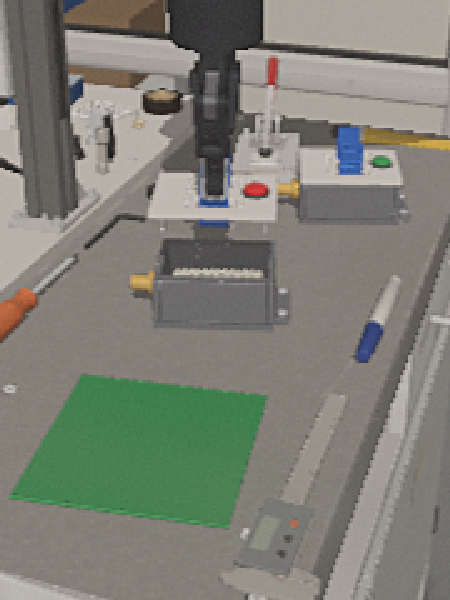

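The cover hangs level at (213,195) above its open box, red dome up. Now I carry it over the mat (centre about (140,450)).

Request:
step_arm(
  targets=[
    {"tx": 0.002, "ty": -0.012, "tz": 0, "wx": 0, "wy": 0, "wz": 0, "gripper": 0.4},
    {"tx": 0.006, "ty": -0.035, "tz": 0, "wx": 0, "wy": 0, "wz": 0, "gripper": 0.4},
    {"tx": 0.011, "ty": -0.065, "tz": 0, "wx": 0, "wy": 0, "wz": 0, "gripper": 0.4},
    {"tx": 0.016, "ty": -0.095, "tz": 0, "wx": 0, "wy": 0, "wz": 0, "gripper": 0.4},
    {"tx": 0.022, "ty": -0.125, "tz": 0, "wx": 0, "wy": 0, "wz": 0, "gripper": 0.4},
    {"tx": 0.027, "ty": -0.155, "tz": 0, "wx": 0, "wy": 0, "wz": 0, "gripper": 0.4},
    {"tx": 0.031, "ty": -0.18, "tz": 0, "wx": 0, "wy": 0, "wz": 0, "gripper": 0.4},
    {"tx": 0.034, "ty": -0.196, "tz": 0, "wx": 0, "wy": 0, "wz": 0, "gripper": 0.4},
    {"tx": 0.035, "ty": -0.203, "tz": 0, "wx": 0, "wy": 0, "wz": 0, "gripper": 0.4},
    {"tx": 0.035, "ty": -0.203, "tz": 0, "wx": 0, "wy": 0, "wz": 0, "gripper": 0.4},
  ],
)

```text
time: 7.65
tool_pos: [0.5218, 0.1955, 0.0783]
eef_rot: [0.985, 0.169, -0.003, -0.016]
wrist_force: [-1.2, 1.6, -1.9]
grip_width: 0.448
finger_force: 26.4
```

Request:
step_arm(
  targets=[
    {"tx": 0, "ty": 0, "tz": 0.01, "wx": 0, "wy": 0, "wz": 0, "gripper": 0.4},
    {"tx": 0, "ty": 0, "tz": 0.025, "wx": 0, "wy": 0, "wz": 0, "gripper": 0.4},
    {"tx": 0, "ty": 0, "tz": 0.042, "wx": 0, "wy": 0, "wz": 0, "gripper": 0.4},
    {"tx": 0, "ty": 0, "tz": 0.056, "wx": 0, "wy": 0, "wz": 0, "gripper": 0.4},
    {"tx": 0, "ty": 0, "tz": 0.067, "wx": 0, "wy": 0, "wz": 0, "gripper": 0.4},
    {"tx": 0, "ty": 0, "tz": 0.073, "wx": 0, "wy": 0, "wz": 0, "gripper": 0.4},
    {"tx": 0, "ty": 0, "tz": 0.075, "wx": 0, "wy": 0, "wz": 0, "gripper": 0.4},
    {"tx": 0, "ty": 0, "tz": 0.075, "wx": 0, "wy": 0, "wz": 0, "gripper": 0.4},
    {"tx": 0, "ty": 0, "tz": 0.075, "wx": 0, "wy": 0, "wz": 0, "gripper": 0.4},
  ],
)

```text
time: 8.4
tool_pos: [0.5212, 0.1973, 0.0041]
eef_rot: [0.985, 0.17, -0.003, -0.016]
wrist_force: [1.1, -1.0, -2.0]
grip_width: 0.454
finger_force: 26.4
```

```bash
python3 -c "
from h import *
plate(.02,.06);to([.4935,.28,-.006],16);print(state()['grip_width']*85,state()['finger_force'])"
```

```text
plate n 982 z [0.0338 0.0369 0.0388] ((0.5229238867759705, 0.19880476593971252), (0.10417263954877853, 0.08630266040563583), 19.67841339111328)
red [0.4883 0.1902 0.043 ] 44
t 8.45 pos [0.5214 0.1974 0.0043] yaw 19.62 shift [ 0.0015 -0.0868  0.0132] turn [-0.0427  0.0009  0.0805] F [ 0.22  0.03 -2.24]
38.479574972887804 26.41363173723221
```

The carry stopped short at y = 0.197 with the yaw drifting, probably at a joint limit. I also queued the descent before checking, but nothing was touched. Raise again and look at the joints.

Request:
step_arm(
  targets=[
    {"tx": 0, "ty": 0, "tz": -0.015, "wx": 0, "wy": 0, "wz": 0, "gripper": 0.4},
    {"tx": 0, "ty": 0, "tz": -0.04, "wx": 0, "wy": 0, "wz": 0, "gripper": 0.4},
    {"tx": 0, "ty": 0, "tz": -0.06, "wx": 0, "wy": 0, "wz": 0, "gripper": 0.4},
    {"tx": 0, "ty": 0, "tz": -0.075, "wx": 0, "wy": 0, "wz": 0, "gripper": 0.4},
    {"tx": 0, "ty": 0, "tz": -0.075, "wx": 0, "wy": 0, "wz": 0, "gripper": 0.4},
  ],
)

```text
time: 8.87
tool_pos: [0.5242, 0.1957, 0.0829]
eef_rot: [0.985, 0.17, 0.0, -0.017]
wrist_force: [1.1, -0.1, -1.1]
grip_width: 0.45
finger_force: 26.4
```

```bash
python3 -c "
from h import *
print(state()['joint_pos'].round(3));to([.4935,.28,.079],16)"
```

```text
[ 0.338  0.208 -0.191  1.165  0.034  3.137]
t 8.87 pos [0.5242 0.1957 0.0829] yaw 19.62 shift [-0.0006 -0.0895  0.0069] turn [-0.0429 -0.0066  0.0807] F [ 1.09 -0.13 -1.05]
```

Joint 6 is at its 3.14 limit, so over the mat the yaw must be at least about 30°. I take 37°. The cover still fits well within the mat at any yaw: its half diagonal is 67 mm and the mat's half side is 75 mm.

```bash
python3 -c "
from h import *
to([.4935,.28,.079],37)"
```

```text
t 8.87 pos [0.5242 0.1957 0.0829] yaw 19.62 shift [-0.0006 -0.0895  0.0069] turn [-0.0411 -0.0144 -0.386 ] F [ 1.09 -0.13 -1.05]
```

Request:
step_arm(
  targets=[
    {"tx": 0, "ty": 0, "tz": 0, "wx": -0.005, "wy": -0.002, "wz": -0.06, "gripper": 0.4},
    {"tx": 0, "ty": 0, "tz": 0, "wx": -0.015, "wy": -0.005, "wz": -0.16, "gripper": 0.4},
    {"tx": 0, "ty": -0.01, "tz": 0.001, "wx": -0.025, "wy": -0.008, "wz": -0.26, "gripper": 0.4},
    {"tx": 0, "ty": -0.03, "tz": 0.003, "wx": -0.035, "wy": -0.012, "wz": -0.34, "gripper": 0.4},
    {"tx": 0, "ty": -0.055, "tz": 0.005, "wx": -0.041, "wy": -0.014, "wz": -0.386, "gripper": 0.4},
    {"tx": 0, "ty": -0.075, "tz": 0.006, "wx": -0.041, "wy": -0.014, "wz": -0.386, "gripper": 0.4},
    {"tx": -0.001, "ty": -0.086, "tz": 0.007, "wx": -0.041, "wy": -0.014, "wz": -0.386, "gripper": 0.4},
    {"tx": -0.001, "ty": -0.09, "tz": 0.007, "wx": -0.041, "wy": -0.014, "wz": -0.386, "gripper": 0.4},
    {"tx": -0.001, "ty": -0.09, "tz": 0.007, "wx": -0.041, "wy": -0.014, "wz": -0.386, "gripper": 0.4},
    {"tx": -0.001, "ty": -0.09, "tz": 0.007, "wx": -0.041, "wy": -0.014, "wz": -0.386, "gripper": 0.4},
  ],
)

```text
time: 9.7
tool_pos: [0.4905, 0.2789, 0.0743]
eef_rot: [0.948, 0.317, -0.004, 0.0]
wrist_force: [0.6, -0.5, -1.9]
grip_width: 0.453
finger_force: 26.4
```

```bash
python3 -c "
from h import *
plate(.06,.14);to([.4935,.28,-.006],37);print(state()['joint_pos'].round(3))"
```

```text
plate n 1271 z [0.1025 0.1068 0.1084] ((0.4923256039619446, 0.28067004680633545), (0.10402311384677887, 0.08741599321365356), 37.30400466918945)
red [0.4615 0.2647 0.1131] 59
t 9.75 pos [0.4907 0.2787 0.0744] yaw 36.96 shift [0.0036 0.0008 0.0804] turn [-0.0023  0.0087 -0.0008] F [-0.52 -0.14 -2.67]
[ 5.160e-01  2.320e-01 -1.800e-01  1.166e+00  1.000e-03  3.012e+00]
```

Request:
step_arm(
  targets=[
    {"tx": 0.001, "ty": 0.002, "tz": 0.01, "wx": 0, "wy": 0, "wz": 0, "gripper": 0.4},
    {"tx": 0.001, "ty": 0.002, "tz": 0.025, "wx": 0, "wy": 0, "wz": 0, "gripper": 0.4},
    {"tx": 0.001, "ty": 0.002, "tz": 0.042, "wx": 0, "wy": 0, "wz": 0, "gripper": 0.4},
    {"tx": 0.001, "ty": 0.002, "tz": 0.056, "wx": 0, "wy": 0, "wz": 0, "gripper": 0.4},
    {"tx": 0.001, "ty": 0.002, "tz": 0.066, "wx": 0, "wy": 0, "wz": 0, "gripper": 0.4},
    {"tx": 0.001, "ty": 0.002, "tz": 0.072, "wx": 0, "wy": 0, "wz": 0, "gripper": 0.4},
    {"tx": 0.001, "ty": 0.002, "tz": 0.075, "wx": 0, "wy": 0, "wz": 0, "gripper": 0.4},
    {"tx": 0.001, "ty": 0.002, "tz": 0.076, "wx": 0, "wy": 0, "wz": 0, "gripper": 0.4},
    {"tx": 0.001, "ty": 0.002, "tz": 0.076, "wx": 0, "wy": 0, "wz": 0, "gripper": 0.4},
  ],
)

```text
time: 10.5
tool_pos: [0.4922, 0.2783, -0.0012]
eef_rot: [0.948, 0.317, -0.003, -0.0]
wrist_force: [-0.0, 0.0, -1.7]
grip_width: 0.454
finger_force: 26.4
```

```bash
python3 -c "
from h import *
plate(.018,.06);to([.4935,.28,-.006],37)"
```

```text
plate n 1259 z [0.0277 0.0313 0.0331] ((0.4935859441757202, 0.28044450283050537), (0.10400623083114624, 0.08670994639396667), 37.19455337524414)
red [0.4645 0.2632 0.0386] 48
t 10.55 pos [ 0.4924  0.2785 -0.0009] yaw 37.0 shift [ 0.0018 -0.0006  0.0051] turn [-0.0026  0.0071 -0.0001] F [ 0.91  0.36 -1.49]
```

About 4 mm remains. I lower slowly until the wrist force shows contact.

Request:
step_arm(
  targets=[
    {"tx": 0, "ty": 0, "tz": 0.001, "wx": 0, "wy": 0, "wz": 0, "gripper": 0.4},
    {"tx": 0, "ty": 0, "tz": 0.002, "wx": 0, "wy": 0, "wz": 0, "gripper": 0.4},
    {"tx": 0, "ty": 0, "tz": 0.003, "wx": 0, "wy": 0, "wz": 0, "gripper": 0.4},
    {"tx": 0, "ty": 0, "tz": 0.0035, "wx": 0, "wy": 0, "wz": 0, "gripper": 0.4},
    {"tx": 0, "ty": 0, "tz": 0.004, "wx": 0, "wy": 0, "wz": 0, "gripper": 0.4},
    {"tx": 0, "ty": 0, "tz": 0.004, "wx": 0, "wy": 0, "wz": 0, "gripper": 0.4},
    {"tx": 0, "ty": 0, "tz": 0.004, "wx": 0, "wy": 0, "wz": 0, "gripper": 0.4},
  ],
)

```text
time: 11.13
tool_pos: [0.492, 0.2784, -0.0052]
eef_rot: [0.948, 0.317, -0.003, -0.0]
wrist_force: [-0.8, -0.4, 1.4]
grip_width: 0.458
finger_force: 27.3
```

Request:
step_arm(
  targets=[
    {"tx": 0, "ty": 0, "tz": 0.0005, "wx": 0, "wy": 0, "wz": 0, "gripper": 0.4},
    {"tx": 0, "ty": 0, "tz": 0.0005, "wx": 0, "wy": 0, "wz": 0, "gripper": 0.4},
    {"tx": 0, "ty": 0, "tz": 0.0005, "wx": 0, "wy": 0, "wz": 0, "gripper": 0.4},
  ],
)

```text
time: 11.38
tool_pos: [0.492, 0.2784, -0.0053]
eef_rot: [0.948, 0.317, -0.003, -0.0]
wrist_force: [-3.2, -1.9, 4.8]
grip_width: 0.453
finger_force: 28.3
```

Contact is clear: the wrist force rises to +4.8 N. I release slowly, a little more open each row.

Request:
step_arm(
  targets=[
    {"tx": 0, "ty": 0, "tz": 0, "wx": 0, "wy": 0, "wz": 0, "gripper": 0.05},
    {"tx": 0, "ty": 0, "tz": 0, "wx": 0, "wy": 0, "wz": 0, "gripper": -0.1},
    {"tx": 0, "ty": 0, "tz": 0, "wx": 0, "wy": 0, "wz": 0, "gripper": -0.25},
    {"tx": 0, "ty": 0, "tz": 0, "wx": 0, "wy": 0, "wz": 0, "gripper": -0.4},
    {"tx": 0, "ty": 0, "tz": 0, "wx": 0, "wy": 0, "wz": 0, "gripper": -0.7},
    {"tx": 0, "ty": 0, "tz": 0, "wx": 0, "wy": 0, "wz": 0, "gripper": -1},
    {"tx": 0, "ty": 0, "tz": 0, "wx": 0, "wy": 0, "wz": 0, "gripper": -1},
    {"tx": 0, "ty": 0, "tz": 0, "wx": 0, "wy": 0, "wz": 0, "gripper": -1},
  ],
)

```text
time: 12.05
tool_pos: [0.492, 0.2784, -0.0059]
eef_rot: [0.948, 0.317, -0.003, -0.0]
wrist_force: [-1.1, 0.3, -0.2]
grip_width: 1.003
finger_force: 0.0
```

Request:
step_arm(
  targets=[
    {"tx": 0, "ty": 0, "tz": -0.01, "wx": 0, "wy": 0, "wz": 0, "gripper": -1},
    {"tx": 0, "ty": 0, "tz": -0.03, "wx": 0, "wy": 0, "wz": 0, "gripper": -1},
    {"tx": 0, "ty": 0, "tz": -0.06, "wx": 0, "wy": 0, "wz": 0, "gripper": -1},
    {"tx": 0, "ty": 0, "tz": -0.09, "wx": 0, "wy": 0, "wz": 0, "gripper": -1},
    {"tx": 0, "ty": 0, "tz": -0.12, "wx": 0, "wy": 0, "wz": 0, "gripper": -1},
    {"tx": 0, "ty": 0, "tz": -0.14, "wx": 0, "wy": 0, "wz": 0, "gripper": -1},
    {"tx": 0, "ty": 0, "tz": -0.15, "wx": 0, "wy": 0, "wz": 0, "gripper": -1},
    {"tx": 0, "ty": 0, "tz": -0.15, "wx": 0, "wy": 0, "wz": 0, "gripper": -1},
  ],
)

```text
time: 12.72
tool_pos: [0.4942, 0.2794, 0.1471]
eef_rot: [0.948, 0.317, -0.001, -0.0]
wrist_force: [0.9, -0.4, -0.9]
grip_width: 1.001
finger_force: 0.0
```

```bash
python3 -c "
from h import *
plate(.018,.06,'c7.png');to([.4935,.28,.15],37)"
```

```text
plate n 1347 z [0.0237 0.0273 0.0288] ((0.49313420057296753, 0.28017640113830566), (0.10432980209589005, 0.08742644637823105), 36.88180923461914)
red [0.4644 0.2638 0.034 ] 51
t 12.77 pos [0.4935 0.2789 0.1449] yaw 37.0 shift [ 0.0007 -0.0008 -0.0051] turn [-0.0025  0.0057  0.    ] F [-0.2  -0.07 -0.98]
```

View pics/c7.png

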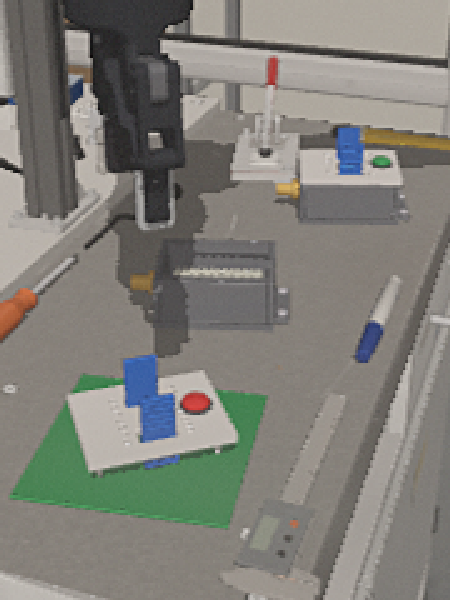

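The cover stands upright on the mat with its dome up at (195,403). Its plate top is at 0.027 as expected, it is centred within about 2 mm, and the gripper is clear.

```bash
python3 -c "
from h import *
print(r.job_done())"
```

```text
the job is handed in; nothing more can be done
None
```

The red-domed cover is unclipped, lifted off and standing the right way up within about 2 mm of the mat's centre, with the gripper clear; I handed the job in at about 13 s.

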